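# Make up a leather kit and a suede kit for shoe care

## Robot

A 6-joint arm with a two-finger parallel gripper is mounted at the origin on the work surface. World frame = base frame: x ahead of the robot, y to its left, z up, the work surface at z = 0. Lengths are in m, angles in rad, forces in N, time in s.
With the tool pointing down it reaches from about 0.25 to 0.775 m from the base axis. Payload 8.9 kg.
Tool frame: the origin (TCP) lies at the very end of the fingers, on their centre line; the grasp point (between the pads) lies 19 mm behind it; z points along the fingers, y is the line along which they close (so a half turn about z gives the same grasp; the last joint's range is limited). The gripper opens to 85 mm and grips with 20 to 120 N. Pads are 22 mm wide; open, the fingers measure 114 mm over their backs; the gripper's body (76 mm by 85 mm) begins 54 mm behind the grasp point. The pads swing forward as they close: fully open they stand 13 mm farther back than shut.
Start: joints at [1.041, 0.291, -0.153, 1.127, 0, 1.431], TCP at [0.2, 0.485, 0.231] pointing down, gripper open.
Joint ranges: [-2.52, 2.52], [-0.91, 1.74], [-1.3, 1.37], [-1.96, 2.02], [-1.52, 1.47], [-3.14, 3.14]. Speed limits (rad/s): [2.22, 2.22, 2.79, 3.14, 3.14, 3.14].

## Interface

Orientations are given as a unit quaternion [w, x, y, z].
In Python, from workcell import state, eyes, job_done gives the robot as it stands.
- The arm moves only by the tool jog_arm, never from a script. Its argument "steps" is a list that holds one entry, the list of rows, each a list of 7 numbers: the shift along the tool's x, y, z in mm, then the turn, a rotation vector about the tool's x, y, z in rad, then the finger opening in mm, from 0 to 85.4. A call has 1 to 12 rows; each row shifts and turns the commanded pose from where the row before left it, along the tool's axes as they then stand; what a row does not reach is not made up. A row lasts 1/8 s, in which the tool goes at most 62.5 mm and 10.7 degrees, less where a joint would pass 70% of its speed; a pose out of reach is approached as far as the arm can. A call is refused whole if a number of a shift passes 62.5 or a number of a turn 0.188, either way. A call with a gripper value outside its range is refused whole. The fingers move at their own pace and stop on an object; "newtons" is the grip in N (left out, the last holds). Time passes only in rows, so rows that do not move let the fingers close. It gives the time, the measured TCP pose, the force, the opening and the grip force at its end, in the units of the state.
- state(): the state, without advancing time (a new reading comes with each control period).
- eyes.get_image(name): name is "side" or "top"; returns a dict with "color" (420x560x3 uint8, red, green, blue), "depth" (420x560 float32, m along the optical axis (not along the pixel's ray), 0 where there is no reading), "mtx" (3x3 intrinsics, pixels), "rvec" (rotation vector, rad) and "tvec" (3), from world to camera coordinates, as OpenCV has them. Camera axes: x right, y down, z forward; pixel columns grow to the right and rows downward; lengths in m; the calibration is good to about 2 mm. A picture is of the moment at which its call begins.
- job_done(): hands the job in; it is judged then, once.
The state is a dict: "time": time; "joint_positions": joint angles; "qvel": joint speeds; "tau": joint torques, N m; "eef_pos": TCP position; "eef_rot": TCP orientation; "contact_force": force on the tool from outside, world axes, zero at the start; "moment": the same for the moment, N m; "gripper_width": opening from 0.0 (shut) to 1.0 (fully open); "grasp_force": force on a finger pad.
Only numpy, scipy, OpenCV 4.12 (cv2) and the standard library are available. Lean on these libraries where they do the work, as an engineer would, in place of code of your own. Each camera call takes 0.05 s, during which the arm holds its last target. There are 200 camera calls.

## Task

Make up two shoe-care kits from the things on the dressing-room counter: into the square three-compartment tray put the leather kit (the big shine brush in the long compartment, the cream jar and the knob-handled dauber in the two small compartments, one in each, either way round), and into the narrow two-compartment tray the suede kit (the small suede brush in the long compartment, the spray bottle in the short one). Set each thing down flat on the floor of its compartment, brushes bristles down, jar and bottle upright, without dropping it; the casket, the shoe tree and the shoehorn are not part of the kits and stay where they are.

Things in the scene. Friction and masses are not known exactly. Their poses are not given: they have to be found in the camera images.
- shine_brush: Loose. Big shoe-shine brush, wooden back on dark bristles, oblong with round ends, standing on its bristles: 130 long (own y) x 50 wide (own x) x 46 high (z). The wooden back is the upper 20 mm (z 26 to 46), with straight parallel sides over the middle 80 mm of the length; the bristles below are a firm block 44 wide. Origin: centre of the underside. About 0.17 kg.
- suede_brush: Loose. Small suede brush, wooden back on brass bristles, oblong with round ends, standing on its bristles: 100 long (own y) x 28 wide (own x) x 38 high (z). The wooden back is the upper 20 mm (z 18 to 38), with straight sides over the middle 72 mm; the bristles below are a firm block 22 wide. Origin: centre of the underside. About 0.06 kg.
- cream_jar: Loose. Round closed jar of shoe cream, amber glass with paper label and aluminium lid, upright: diameter 50, height 50 (lid the upper 16 mm, diameter 49). Origin: centre of the underside, z up. About 0.13 kg.
- dauber: Loose. Round applicator brush (dauber) standing on its dark bristles, with an upright turned wooden knob handle: foot diameter 46 up to z 28, neck diameter 18 to z 42, knob diameter 28 from z 42 to the top at z 64. Take it by the knob. Origin: centre of the underside, z up. About 0.06 kg.
- spray_bottle: Loose. Slim aluminium spray bottle with white cap, upright: diameter 40 up to z 62, cap diameter 33 from z 68 to the top at z 100. Origin: centre of the underside, z up. About 0.11 kg.
- leather_tray: Loose, 1.2 kg. Low tray of dark wood, cork lined, nearly square: 167 (own x) x 168 (own y), walls 22 high, dividers 20 high, all 6 thick; floor 5 above the underside. Origin: centre of the underside. Long compartment 74 (x) x 156 (y) centred at x -40.5, y 0; two small ones 75 x 75 centred at x +40, y +40.5 and y -40.5. Its own -x side (long compartment) faces the robot, within 17 degrees.
- suede_tray: Loose, 1.2 kg. Low tray of dark wood, cork lined, narrow: 66 (own x) x 196 (own y), walls 22 high, divider 20 high, all 6 thick; floor 5 above the underside. Origin: centre of the underside. Long compartment 54 (x) x 120 (y) centred at x 0, y -32; short one 54 (x) x 58 (y) centred at x 0, y +63.
- casket: Bystander, leave alone. Red jewellery casket with brass bands, 89 (x) x 124 (y) x 72 high with brass studs to 79. Origin: centre of the underside.
- shoe_tree: Bystander, leave alone. Wooden shoe tree lying along its own y, 234 long, 68 wide, 72 high at the brass knob of the heel block (at -y). Origin: on the underside, near mid length.
- shoehorn: Bystander, leave alone. Flat steel shoehorn with dark wooden handle, lying along its own y close to the robot's base, 173 long, 42 wide, under 10 high. Origin: on the underside, near mid length.
Not all that is in view belongs to the job. What is shaped like the cream_jar but purple is not meant.

How it is judged:
By the outcome, as a careful person would: the job done as asked, in the order asked, and still so for the second after the job is handed in, with the robot touching nothing.
It also fails if it takes over 118 s, if anything falls off the work surface, if the arm or the gripper's body presses on something with over 40 N, if the wrist force passes 120 N, or if a joint passes its speed limit or range.

## Working session

There is one attempt and no reset: what is moved stays moved. The work goes in short steps, Python scripts to look and compute and a tool call to move; the robot and the scene stay as the last step left them, time stands still between calls to the robot, and variables do not carry over. Pictures are saved under pics/ and viewed, at most 14 in all, crops included, and the job is handed in when it is done.

Besides the shell and the picture viewer there is one more tool, called after "Emit:" by a JSON object that holds its "fn" and its "kwargs", one argument or row to a line. jog_arm: Moves the arm, as the interface text tells. Its arguments: {"type":"object","properties":{"steps":{"type":"array","items":{"type":"array","items":{"type":"array","items":{"type":"number"}}}},"newtons":{"type":"number"}},"required":["steps"]}

```bash
mkdir -p pics; cat > h.py <<'E'
import numpy as np, cv2
from workcell import state, eyes, job_done
def grab(n,tag):
    im=eyes.get_image(n); cv2.imwrite(f'pics/{tag}.png',im['color'][:,:,::-1]); np.savez(f'{tag}.npz',**im); return im
def cloud(im):
    d=im['depth']; v,u=np.mgrid[:d.shape[0],:d.shape[1]]
    K=im['mtx']; p=np.stack([(u-K[0,2])/K[0,0]*d,(v-K[1,2])/K[1,1]*d,d],-1)
    R=cv2.Rodrigues(im['rvec'])[0]; return (p-np.ravel(im['tvec']))@R
E
python3 - <<'E'
from h import *
print(state())
for n in('top','side'):
    im=grab(n,n+'0'); R=cv2.Rodrigues(im['rvec'])[0]; print(n,im['mtx'],-R.T@np.ravel(im['tvec']),R)
E
```

```text
{'time': 0.0, 'joint_positions': array([ 1.04070751e+00,  2.91277487e-01, -1.54121957e-01,  1.12669406e+00,
       -1.25411980e-05,  1.43152901e+00]), 'qvel': array([-9.55768569e-06,  1.51503682e-03,  3.95995395e-04, -2.31624047e-03,
        2.30405668e-03, -3.21410745e-04]), 'tau': array([-1.08503704e-03, -5.37144506e+01,  3.31370115e+01,  1.58875919e-02,
       -2.99286303e-04,  6.39695827e-05]), 'eef_pos': array([0.19976035, 0.48504109, 0.23073538]), 'eef_rot': array([-2.07116353e-04,  1.94169437e-01,  9.80967792e-01, -6.14662919e-04]), 'contact_force': array([ 0.74003176,  0.05987057, -0.20773445]), 'moment': array([-0.01719075,  0.01465016,  0.02117029]), 'grasp_force': 0.0, 'gripper_width': 0.9977121900219931}
top [[508.79680793   0.         276.74210043]
 [  0.         508.79680793 202.19587643]
 [  0.           0.           1.        ]] [ 0.41516619 -0.00420939  1.29396668] [[-0.01189462 -0.99975748 -0.01853379]
 [-0.99539959  0.01360095 -0.09484019]
 [ 0.09506927  0.01732044 -0.99531997]]
side [[475.89086185   0.         273.38956793]
 [  0.         475.89086185 210.25429325]
 [  0.           0.           1.        ]] [0.47894089 1.00758036 0.74229448] [[-0.99740807 -0.07098192  0.01177784]
 [-0.05035046  0.57161293 -0.8189771 ]
 [ 0.0514002  -0.81744738 -0.57370532]]
```

View pics/top0.png

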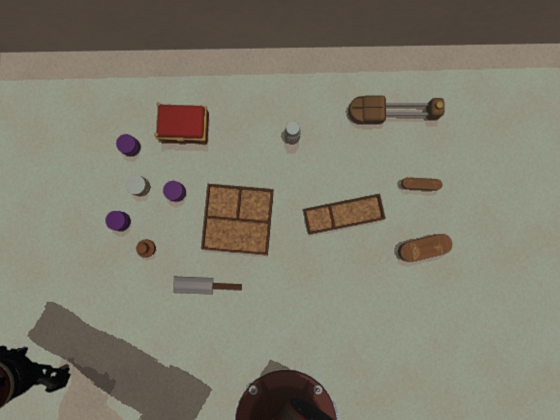

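View pics/side0.png

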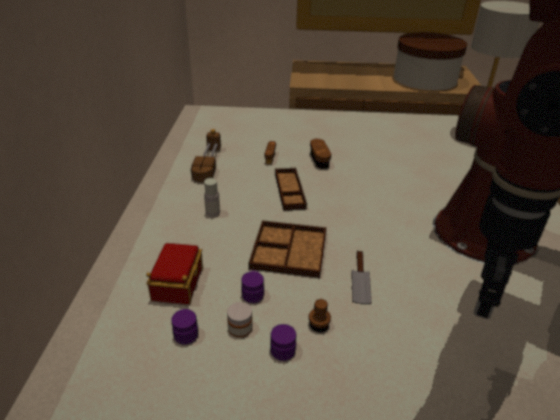

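Top view: the jar-shaped things are (128,145), (174,191) and (117,221), all purple, and (138,186), pale lid. Only the last fits the description of an aluminium lid on amber glass. The dauber is at (146,248), bottle (292,132), suede brush (421,184), shine brush (425,247), leather tray (238,219) and suede tray (344,214). I'll confirm the jar in a crop and measure by depth.

```bash
python3 - <<'E'
from h import *
t=dict(np.load('top0.npz'));P=cloud(t)
c=t['color'][:,:,::-1]
s=dict(np.load('side0.npz'))['color'][:,:,::-1]
a=cv2.resize(c[125:265,95:195],None,fx=4,fy=4,interpolation=3)[:560]
b=cv2.resize(s[260:365,150:260],None,fx=3.6,fy=3.6,interpolation=3)
k=np.zeros((600,800,3),np.uint8);k[:560,:400]=a;k[:b.shape[0],402:402+b.shape[1]]=b[:600,:398]
cv2.imwrite('pics/c1.png',k)
m=((P[...,2]>.013)&(t['depth']>0)&(P[...,0]>.22)).astype(np.uint8)
n,l,st,ce=cv2.connectedComponentsWithStats(m)
for i in range(1,n):
    if st[i,4]<40: continue
    q=P[l==i]; zt=np.percentile(q[:,2],97)
    h=q[q[:,2]>zt-.012]
    r=cv2.minAreaRect((h[:,:2]*1000).astype(np.float32))
    print(ce[i].round(),st[i,4],'z',zt.round(4),'mean',h.mean(0).round(4)[:2],'rect',np.round(r[0],1),np.round(r[1],1),round(r[2],1))
g=P[(P[...,2]<.006)&(t['depth']>0)&(P[...,0]>.25)&(P[...,0]<.75)];print('table z',np.median(g[:,2]),g[:,2].std())
E
```

```text
[389. 109.] 1589 z 0.0635 mean [ 0.7647 -0.3788] rect [ 771.3 -301.3] [193.4  43.1] 86.4
[181. 124.] 1924 z 0.0768 mean [0.7356 0.2539] rect [736.3 255. ] [117.6  83.3] 87.5
[292. 133.] 292 z 0.103 mean [ 0.7065 -0.0222] rect [706.7 -22. ] [28.7 31. ] 89.2
[127. 145.] 397 z 0.0548 mean [0.6866 0.3939] rect [686.5 394.3] [49.3 47. ] 67.6
[137. 185.] 384 z 0.0552 mean [0.5827 0.3677] rect [582.9 367.8] [47.1 48. ] 73.5
[421. 184.] 455 z 0.042 mean [ 0.5765 -0.3417] rect [ 577.  -342.2] [97. 28.] 85.8
[174. 191.] 368 z 0.0549 mean [0.5675 0.2751] rect [566.9 275.2] [47.1 46.7] 6.6
[236. 217.] 897 z 0.0265 mean [0.5006 0.1205] rect [496.3 118.9] [168.2 166.9] 84.3
[343. 214.] 559 z 0.0262 mean [ 0.5055 -0.1469] rect [ 505.7 -149.7] [ 66.1 196.2] 10.8
[117. 221.] 399 z 0.0552 mean [0.4947 0.4167] rect [494.5 416.9] [47.1 47.9] 45.3
[425. 248.] 1043 z 0.05 mean [ 0.4183 -0.3429] rect [ 418.2 -343.5] [ 50.1 128.9] 13.2
[145. 248.] 271 z 0.0667 mean [0.4254 0.3466] rect [425.8 346.8] [26.3 24.2] 89.2
[ 12. 360.] 660 z 0.4715 mean [0.2232 0.4499] rect [222.3 449.8] [23.6  7.1] 68.5
table z 0.0002908767571603019 0.0026282863109149935
```

View pics/c1.png

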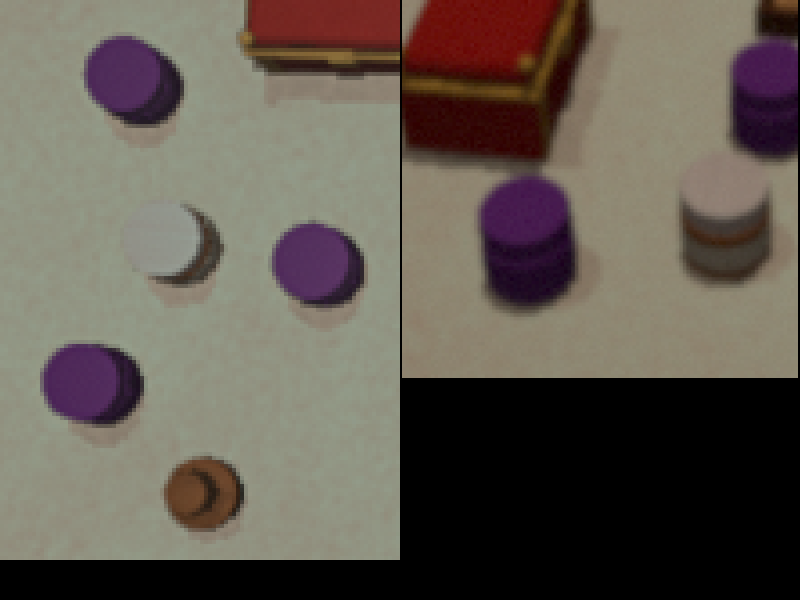

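Confirmed: only the jar at (138,186) has the pale lid, paper label and amber glass. I'll write a planner that turns world goals into a tool-frame turn and shift.

```bash
cat > plan.py <<'E'
# usage: plan.py x y z psi [x y z psi ...]  (mm, deg of tool y); each leg: turn first, then shift in tool axes
import sys
from h import *
from scipy.spatial.transform import Rotation as Ro
s=state(); w,x,y,z=s['eef_rot']; R=Ro.from_quat([x,y,z,w]).as_matrix(); p=s['eef_pos']*1000
psi=np.degrees(np.arctan2(R[1,1],R[0,1])); print('t',round(s['time'],2),'p',p.round(1),'psi',round(psi,1),'tilt',R[:2,2].round(4),'w',s['gripper_width'],'F',s['contact_force'].round(1))
a=np.array(sys.argv[1:],float).reshape(-1,4)
for g in a:
    d=(g[3]-psi+90)%180-90; psi+=d; c,n=np.cos(np.radians(psi)),np.sin(np.radians(psi)); D=g[:3]-p
    print('turn',round(-np.radians(d),3),'shift',np.round([-n*D[0]+c*D[1],c*D[0]+n*D[1],-D[2]],1),'q6~',round(np.degrees(np.arctan2(g[1],g[0]))-psi+90)); p=g[:3]
E
python3 plan.py 418.2 -343.5 120 13.2 418.2 -343.5 18 13.2 418.2 -343.5 120 13.2 456 122.9 120 -5.7 456 122.9 23 -5.7
```

```text
t 0.1 p [199.8 485.1 230.8] psi 67.6 tilt [-0.0006 -0.001 ] w 1.0009644147220813 F [-0.7 -0.2 -0.2]
turn 0.95 shift [-856.6   23.4  110.8] q6~ 37
turn -0.0 shift [  0.   0. 102.] q6~ 37
turn -0.0 shift [   0.    0. -102.] q6~ 37
turn 0.33 shift [467.8  -8.7  -0. ] q6~ 111
turn -0.0 shift [ 0.  0. 97.] q6~ 111
```

Emit:
{"fn": "jog_arm", "kwargs": {
  "steps": [
    [[0,0,0,0,0,0.158,85],[0,0,0,0,0,0.158,85],[0,0,0,0,0,0.158,85],[0,0,0,0,0,0.158,85],[0,0,0,0,0,0.158,85],[0,0,0,0,0,0.158,85],[-40,4,0,0,0,0,85],[-50,4,0,0,0,0,85],[-50,4,0,0,0,0,85],[-50,4,0,0,0,0,85],[-50,4,0,0,0,0,85],[-50,4,0,0,0,0,85]]
  ],
  "newtons": 40
}}

```text
time: 1.6
eef_pos: [0.2901, 0.2072, 0.2312]
eef_rot: [0.0, 0.62, 0.784, 0.0]
contact_force: [1.4, 0.5, 0.0]
gripper_width: 0.995
grasp_force: 0.0
```

Emit:
{"fn": "jog_arm", "kwargs": {
  "steps": [
    [[-52,0,0,0,0,0,85],[-52,0,0,0,0,0,85],[-52,0,0,0,0,0,85],[-52,0,0,0,0,0,85],[-52,0,0,0,0,0,85],[-52,0,20,0,0,0,85],[-52,0,20,0,0,0,85],[-52,0,20,0,0,0,85],[-52,0,20,0,0,0,85],[-52,0,20,0,0,0,85],[-47,0,10,0,0,0,85],[0,0,0,0,0,0,85]]
  ]
}}

```text
time: 3.1
eef_pos: [0.4202, -0.3456, 0.1198]
eef_rot: [-0.0, 0.622, 0.783, -0.0]
contact_force: [-0.0, 0.2, 0.2]
gripper_width: 0.998
grasp_force: 0.0
```

```bash
python3 plan.py 418.2 -343.5 18 13.2
```

```text
t 3.1 p [ 420.2 -345.6  119.8] psi 13.1 tilt [-0.0009  0.0005] w 0.998170847856521 F [-0.   0.2  0.2]
turn -0.001 shift [  2.5  -1.5 101.8] q6~ 37
```

Emit:
{"fn": "jog_arm", "kwargs": {
  "steps": [
    [[2.5,-1.5,30,0,0,0,85],[0,0,30,0,0,0,85],[0,0,22,0,0,0,85],[0,0,12,0,0,0,85],[0,0,8,0,0,0,85],[0,0,0,0,0,0,45],[0,0,0,0,0,0,45],[0,0,0,0,0,0,45],[0,0,0,0,0,0,45],[0,0,0,0,0,0,45],[0,0,0,0,0,0,45]]
  ]
}}

```text
time: 4.47
eef_pos: [0.4188, -0.3414, 0.0202]
eef_rot: [0.001, 0.621, 0.784, -0.0]
contact_force: [-0.6, 1.1, 5.9]
gripper_width: 0.574
grasp_force: 42.7
```

```bash
python3 plan.py 418.2 -343.5 110 13.2 456 122.9 110 -5.7 456 122.9 23 -5.7; python3 -c "from h import *;print(state()['grasp_force'])"
```

```text
t 4.47 p [ 418.8 -341.4   20.2] psi 13.3 tilt [ 0.0011 -0.001 ] w 0.5744402278823191 F [-0.6  1.1  5.9]
turn 0.002 shift [ -1.9  -1.1 -89.8] q6~ 37
turn 0.33 shift [467.8  -8.7  -0. ] q6~ 111
turn -0.0 shift [ 0.  0. 87.] q6~ 111
42.671218514442444
```

Emit:
{"fn": "jog_arm", "kwargs": {
  "steps": [
    [[0,0,-15,0,0,0,45],[0,0,-25,0,0,0,45],[0,0,-30,0,0,0,45],[0,0,-20,0,0,0.11,45],[0,0,0,0,0,0.11,45],[0,0,0,0,0,0.112,45],[30,0,0,0,0,0,45],[45,0,0,0,0,0,45],[45,0,0,0,0,0,45],[45,0,0,0,0,0,45],[45,0,0,0,0,0,45],[45,0,0,0,0,0,45]]
  ]
}}

```text
time: 5.98
eef_pos: [0.4439, -0.086, 0.1102]
eef_rot: [0.0, 0.742, 0.671, 0.0]
contact_force: [1.0, 0.2, -2.7]
gripper_width: 0.574
grasp_force: 42.2
```

Emit:
{"fn": "jog_arm", "kwargs": {
  "steps": [
    [[45,0,0,0,0,0,45],[45,0,0,0,0,0,45],[45,0,0,0,0,0,45],[40,-5,0,0,0,0,45],[30,-4,0,0,0,0,45],[8,0,0,0,0,0,45],[0,0,0,0,0,0,45],[0,0,0,0,0,0,45]]
  ]
}}

```text
time: 6.98
eef_pos: [0.4562, 0.1247, 0.1095]
eef_rot: [0.0, 0.742, 0.671, -0.0]
contact_force: [-0.5, -0.6, -1.9]
gripper_width: 0.577
grasp_force: 42.2
```

```bash
python3 plan.py 456.2 124.8 27 -5.7; python3 -c "
from h import *
im=grab('top','t1');c=im['color'][:,:,::-1];a=cv2.resize(c[120:290,140:420],None,fx=2.8,fy=2.8);s=grab('side','s1')['color'][120:320,220:420,::-1];cv2.imwrite('pics/t1c.png',a);cv2.imwrite('pics/s1c.png',cv2.resize(s,None,fx=3,fy=3))"
```

```text
t 6.97 p [456.2 124.7 109.5] psi -5.8 tilt [ 0.     -0.0003] w 0.5768500134319337 F [-0.5 -0.6 -1.9]
turn -0.001 shift [ 0.1 -0.  82.5] q6~ 111
```

View pics/s1c.png

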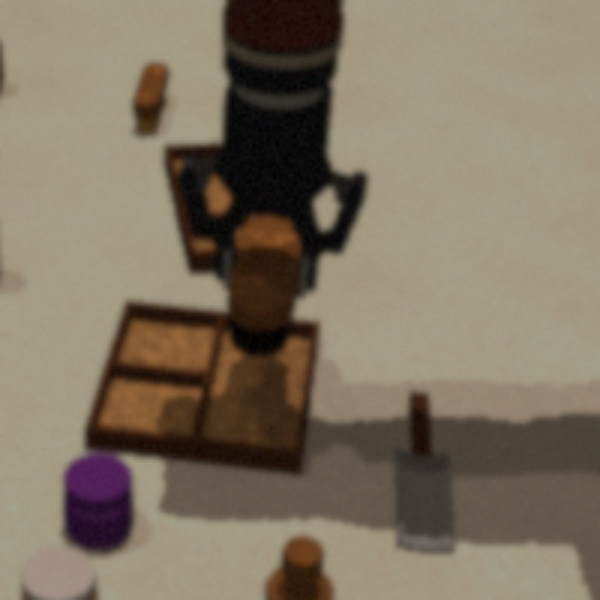

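Side crop: the brush is held level over the long compartment (265,290) and lined up with the tray. I'll lower it.

Emit:
{"fn": "jog_arm", "kwargs": {
  "steps": [
    [[0,0,20,0,0,0,45],[0,0,25,0,0,0,45],[0,0,18,0,0,0,45],[0,0,10,0,0,0,45],[0,0,6,0,0,0,45],[0,0,3,0,0,0,45],[0,0,1,0,0,0,45],[0,0,0.8,0,0,0,45],[0,0,0,0,0,0,45]]
  ]
}}

```text
time: 8.2
eef_pos: [0.4563, 0.1256, 0.0257]
eef_rot: [0.0, 0.742, 0.671, 0.0]
contact_force: [0.5, -1.4, -2.0]
gripper_width: 0.577
grasp_force: 42.2
```

Emit:
{"fn": "jog_arm", "kwargs": {
  "steps": [
    [[0,0,0.5,0,0,0,45],[0,0,0.5,0,0,0,45],[0,0,0,0,0,0,45],[0,0,0,0,0,0,45]]
  ]
}}

```text
time: 8.7
eef_pos: [0.4563, 0.1256, 0.0251]
eef_rot: [0.0, 0.742, 0.671, 0.0]
contact_force: [-3.3, 0.4, 8.6]
gripper_width: 0.576
grasp_force: 43.5
```

Touched down with 8.6 N. Now I'll release and go up.

Emit:
{"fn": "jog_arm", "kwargs": {
  "steps": [
    [[0,0,0,0,0,0,72],[0,0,0,0,0,0,72],[0,0,0,0,0,0,72],[0,0,0,0,0,0,72],[0,0,-10,0,0,0,72],[0,0,-30,0,0,0,85],[0,0,-40,0,0,0,85],[0,0,-15,0,0,0,85],[0,0,0,0,0,0,85]]
  ]
}}

```text
time: 9.82
eef_pos: [0.4572, 0.1257, 0.121]
eef_rot: [0.001, 0.742, 0.671, 0.001]
contact_force: [0.4, 0.1, -0.1]
gripper_width: 0.993
grasp_force: 0.0
```

```bash
python3 plan.py 583 367.9 120 45 583 367.9 20 45 583 367.9 120 45 532.1 74.6 120 45 ; python3 plan.py 583 367.9 120 45  540.1 155.2 120 45
```

```text
t 9.82 p [457.2 125.7 121. ] psi -5.7 tilt [0.003  0.0003] w 0.9934877027767368 F [ 0.4  0.1 -0.1]
turn -0.885 shift [ 82.3 260.2   1. ] q6~ 77
turn -0.0 shift [  0.   0. 100.] q6~ 77
turn -0.0 shift [   0.    0. -100.] q6~ 77
turn -0.0 shift [-171.4 -243.4   -0. ] q6~ 53
t 9.82 p [457.2 125.7 121. ] psi -5.7 tilt [0.003  0.0003] w 0.9934877027767368 F [ 0.4  0.1 -0.1]
turn -0.885 shift [ 82.3 260.2   1. ] q6~ 77
turn -0.0 shift [-120.1 -180.7   -0. ] q6~ 61
```

Emit:
{"fn": "jog_arm", "kwargs": {
  "steps": [
    [[0,0,0,0,0,-0.177,85],[0,0,0,0,0,-0.177,85],[0,0,0,0,0,-0.177,85],[0,0,0,0,0,-0.177,85],[0,0,0,0,0,-0.177,85],[12,40,0,0,0,0,85],[15,48,0,0,0,0,85],[15,48,0,0,0,0,85],[15,48,0,0,0,0,85],[15,46,0,0,0,0,85],[10,30,0,0,0,0,85],[0,0,0,0,0,0,85]]
  ]
}}

```text
time: 11.32
eef_pos: [0.5819, 0.3688, 0.1176]
eef_rot: [-0.001, 0.382, 0.924, -0.0]
contact_force: [0.2, -0.1, -0.3]
gripper_width: 0.995
grasp_force: 0.0
```

```bash
python3 plan.py 583 367.9 20 45
```

```text
t 11.32 p [581.9 368.8 117.6] psi 45.1 tilt [-0.0013 -0.0004] w 0.9951629548104268 F [ 0.2 -0.1 -0.3]
turn 0.001 shift [-1.5  0.1 97.6] q6~ 77
```

Emit:
{"fn": "jog_arm", "kwargs": {
  "steps": [
    [[-1.5,0,30,0,0,0,85],[0,0,30,0,0,0,85],[0,0,20,0,0,0,85],[0,0,12,0,0,0,85],[0,0,5,0,0,0,85],[0,0,0,0,0,0,45],[0,0,0,0,0,0,45],[0,0,0,0,0,0,45],[0,0,0,0,0,0,45],[0,0,0,0,0,0,45],[0,0,0,0,0,0,45]]
  ]
}}

```text
time: 12.7
eef_pos: [0.5838, 0.3666, 0.0236]
eef_rot: [0.001, 0.383, 0.924, 0.001]
contact_force: [-0.2, -0.3, 6.5]
gripper_width: 0.561
grasp_force: 42.0
```

```bash
python3 plan.py 583 367.9 110 45 532.1 74.6 110 45
```

```text
t 12.7 p [583.8 366.6  23.6] psi 45.0 tilt [0.0017 0.0008] w 0.5606556554328482 F [-0.2 -0.3  6.5]
turn -0.0 shift [  1.5   0.3 -86.4] q6~ 77
turn -0.0 shift [-171.4 -243.4   -0. ] q6~ 53
```

Emit:
{"fn": "jog_arm", "kwargs": {
  "steps": [
    [[0,0,-15,0,0,0,45],[0,0,-25,0,0,0,45],[0,0,-30,0,0,0,45],[0,0,-17,0,0,0,45],[-20,-28,0,0,0,0,45],[-28,-40,0,0,0,0,45],[-28,-40,0,0,0,0,45],[-28,-40,0,0,0,0,45],[-28,-40,0,0,0,0,45],[-24,-34,0,0,0,0,45],[-14,-20,0,0,0,0,45],[0,0,0,0,0,0,45]]
  ]
}}

```text
time: 14.2
eef_pos: [0.5318, 0.0736, 0.1097]
eef_rot: [-0.0, 0.384, 0.923, -0.0]
contact_force: [-1.0, 0.4, -1.9]
gripper_width: 0.563
grasp_force: 41.9
```

```bash
python3 plan.py 532.1 74.6 28.6 45; python3 -c "
from h import *
im=grab('top','t2');c=im['color'][:,:,::-1];s=grab('side','s2')['color'][120:320,200:400,::-1];cv2.imwrite('pics/c2.png',np.hstack([cv2.resize(c[140:280,150:290],(400,400)),cv2.resize(s,(400,400))]))"
```

```text
t 14.2 p [531.8  73.6 109.7] psi 44.8 tilt [-0.0003 -0.0001] w 0.5633213680082436 F [-1.   0.4 -1.9]
turn -0.003 shift [ 0.5  1.  81.1] q6~ 53
```

View pics/c2.png

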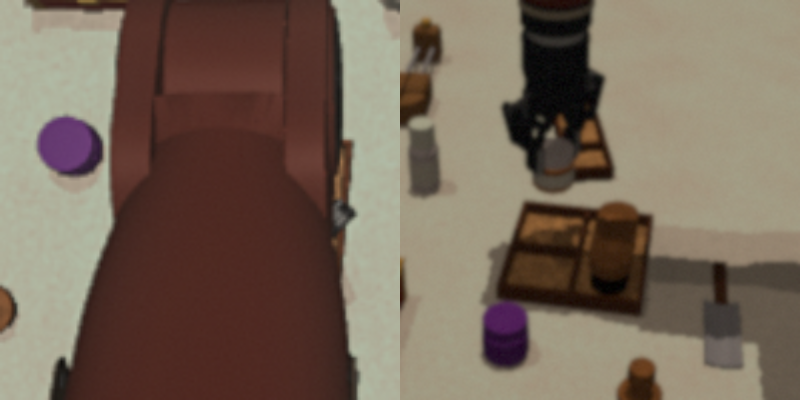

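Side view (right half): the shine brush sits flat in the long compartment (612,250), and the jar is held upright above the far small one (553,175). The top view is blocked by the arm. I'll lower the jar.

Emit:
{"fn": "jog_arm", "kwargs": {
  "steps": [
    [[0.5,1,20,0,0,0,45],[0,0,25,0,0,0,45],[0,0,18,0,0,0,45],[0,0,9,0,0,0,45],[0,0,5,0,0,0,45],[0,0,2,0,0,0,45],[0,0,1,0,0,0,45],[0,0,0.5,0,0,0,45],[0,0,0.5,0,0,0,45],[0,0,0,0,0,0,45]]
  ]
}}

```text
time: 15.55
eef_pos: [0.5325, 0.076, 0.0286]
eef_rot: [0.0, 0.383, 0.924, 0.0]
contact_force: [0.4, -0.5, -0.6]
gripper_width: 0.563
grasp_force: 41.9
```

Emit:
{"fn": "jog_arm", "kwargs": {
  "steps": [
    [[0,0,0.5,0,0,0,45],[0,0,0.4,0,0,0,45],[0,0,0,0,0,0,45],[0,0,0,0,0,0,45]]
  ]
}}

```text
time: 16.05
eef_pos: [0.5325, 0.076, 0.0285]
eef_rot: [0.0, 0.383, 0.924, 0.0]
contact_force: [-4.5, 0.4, 11.8]
gripper_width: 0.56
grasp_force: 43.2
```

Emit:
{"fn": "jog_arm", "kwargs": {
  "steps": [
    [[0,0,0,0,0,0,72],[0,0,0,0,0,0,72],[0,0,0,0,0,0,72],[0,0,0,0,0,0,72],[0,0,-10,0,0,0,72],[0,0,-30,0,0,0,60],[0,0,-40,0,0,0,60],[0,0,-20,0,0,0.157,60],[0,0,0,0,0,0.157,60],[0,0,0,0,0,0.157,60],[0,0,0,0,0,0.157,60],[0,0,0,0,0,0.157,60]]
  ]
}}

```text
time: 17.55
eef_pos: [0.5326, 0.076, 0.1283]
eef_rot: [0.0, 0.709, 0.705, 0.0]
contact_force: [0.2, -0.0, 0.2]
gripper_width: 0.701
grasp_force: 0.0
```

```bash
python3 plan.py 425.6 346.7 130 0 425.6 346.7 34 0 
```

```text
t 17.55 p [532.6  76.  128.3] psi -0.3 tilt [0.0006 0.    ] w 0.7012400243074361 F [ 0.2 -0.   0.2]
turn -0.005 shift [ 270.7 -107.    -1.7] q6~ 129
turn -0.0 shift [ 0.  0. 96.] q6~ 129
```

Emit:
{"fn": "jog_arm", "kwargs": {
  "steps": [
    [[35,-14,0,0,0,0,60],[48,-19,0,0,0,0,60],[48,-19,0,0,0,0,60],[48,-19,0,0,0,0,60],[48,-19,0,0,0,0,60],[30,-12,0,0,0,0,60],[14,-5,0,0,0,0,60],[0,0,0,0,0,0,60]]
  ]
}}

```text
time: 18.55
eef_pos: [0.4254, 0.3474, 0.1279]
eef_rot: [0.0, 0.707, 0.708, 0.0]
contact_force: [-0.6, -1.0, -0.4]
gripper_width: 0.698
grasp_force: 0.0
```

```bash
python3 plan.py 425.6 346.7 34 0 
```

```text
t 18.55 p [425.4 347.4 127.9] psi 0.1 tilt [0.0004 0.    ] w 0.6979431402694243 F [-0.6 -1.  -0.4]
turn 0.001 shift [-0.7  0.2 93.9] q6~ 129
```

Emit:
{"fn": "jog_arm", "kwargs": {
  "steps": [
    [[-0.7,0.2,28,0,0,0,60],[0,0,30,0,0,0,60],[0,0,20,0,0,0,60],[0,0,11,0,0,0,60],[0,0,5,0,0,0,60],[0,0,0,0,0,0,20],[0,0,0,0,0,0,20],[0,0,0,0,0,0,20],[0,0,0,0,0,0,20],[0,0,0,0,0,0,20],[0,0,0,0,0,0,20]]
  ]
}}

```text
time: 19.92
eef_pos: [0.4262, 0.3466, 0.0344]
eef_rot: [0.0, 0.707, 0.707, 0.001]
contact_force: [-0.5, -1.5, 5.8]
gripper_width: 0.313
grasp_force: 39.3
```

```bash
python3 plan.py 425.6 346.7 120 0 540.1 155.2 120 -5.7 540.1 155.2 40 -5.7; python3 -c "from h import *;grab('side','s3');s=grab('side','s3')['color'][240:360,230:400,::-1];cv2.imwrite('pics/c3.png',cv2.resize(s,None,fx=3,fy=3))"
```

```text
t 19.93 p [426.2 346.6  34.4] psi 0.0 tilt [0.0013 0.0005] w 0.31284986910549684 F [-0.5 -1.5  5.8]
turn 0.0 shift [  0.1  -0.6 -85.6] q6~ 129
turn 0.099 shift [-179.2  133.    -0. ] q6~ 112
turn -0.0 shift [ 0.  0. 80.] q6~ 112
```

View pics/c3.png

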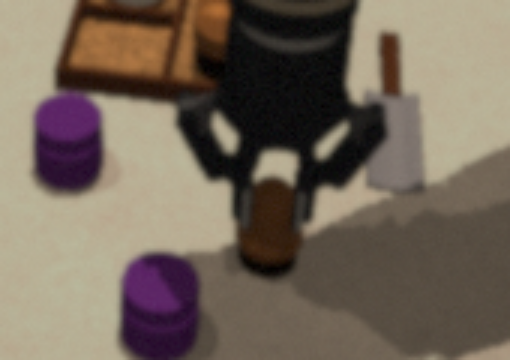

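The dauber's knob is held squarely at (270,205). Next I'll carry it to the near small compartment.

Emit:
{"fn": "jog_arm", "kwargs": {
  "steps": [
    [[0,0,-15,0,0,0,20],[0,0,-25,0,0,0,20],[0,0,-30,0,0,0.05,20],[0,0,-15,0,0,0.05,20],[-24,18,0,0,0,0,20],[-36,27,0,0,0,0,20],[-38,28,0,0,0,0,20],[-38,28,0,0,0,0,20],[-28,21,0,0,0,0,20],[-15,11,0,0,0,0,20],[0,0,0,0,0,0,20]]
  ]
}}

```text
time: 21.4
eef_pos: [0.5405, 0.1545, 0.119]
eef_rot: [0.0, 0.742, 0.67, 0.0]
contact_force: [-0.6, 0.7, 0.1]
gripper_width: 0.314
grasp_force: 39.4
```

```bash
python3 plan.py 540.1 155.2 39.4 -5.7
```

```text
t 21.4 p [540.5 154.5 119. ] psi -5.8 tilt [0.0004 0.0003] w 0.3144227629692473 F [-0.6  0.7  0.1]
turn -0.002 shift [ 0.7 -0.5 79.6] q6~ 112
```

Emit:
{"fn": "jog_arm", "kwargs": {
  "steps": [
    [[0.7,-0.5,20,0,0,0,20],[0,0,25,0,0,0,20],[0,0,17,0,0,0,20],[0,0,9,0,0,0,20],[0,0,5,0,0,0,20],[0,0,2,0,0,0,20],[0,0,1,0,0,0,20],[0,0,0.6,0,0,0,20],[0,0,0,0,0,0,20]]
  ]
}}

```text
time: 22.52
eef_pos: [0.54, 0.1557, 0.0394]
eef_rot: [0.0, 0.742, 0.671, 0.0]
contact_force: [-1.1, -0.1, 2.5]
gripper_width: 0.318
grasp_force: 39.6
```

Emit:
{"fn": "jog_arm", "kwargs": {
  "steps": [
    [[0,0,0.5,0,0,0,20],[0,0,0.4,0,0,0,20],[0,0,0,0,0,0,20],[0,0,0,0,0,0,20]]
  ]
}}

```text
time: 23.02
eef_pos: [0.54, 0.1557, 0.0393]
eef_rot: [0.0, 0.742, 0.671, 0.0]
contact_force: [-4.1, -0.3, 14.4]
gripper_width: 0.31
grasp_force: 40.7
```

Firm contact. Release, rise, then plan the suede brush.

Emit:
{"fn": "jog_arm", "kwargs": {
  "steps": [
    [[0,0,0,0,0,0,48],[0,0,0,0,0,0,48],[0,0,0,0,0,0,48],[0,0,0,0,0,0,48],[0,0,-12,0,0,0,48],[0,0,-30,0,0,0,48],[0,0,-40,0,0,0,60],[0,0,-20,0,0,0,60],[0,0,0,0,0,0,60]]
  ]
}}

```text
time: 24.15
eef_pos: [0.541, 0.1559, 0.1423]
eef_rot: [0.001, 0.742, 0.671, 0.002]
contact_force: [-0.7, 0.3, 0.1]
gripper_width: 0.701
grasp_force: 0.0
```

```bash
python3 plan.py 577 -342 140 -4.2 577 -342 18 -4.2 577 -342 110 -4.2 511.7 -181.1 110 10.8
```

```text
t 24.15 p [541.  155.9 142.3] psi -5.7 tilt [0.0038 0.0006] w 0.7012746580030756 F [-0.7  0.3  0.1]
turn -0.027 shift [-493.9   72.3    2.3] q6~ 64
turn -0.0 shift [  0.   0. 122.] q6~ 64
turn -0.0 shift [  0.   0. -92.] q6~ 64
turn -0.262 shift [170.3 -34.   -0. ] q6~ 60
```

Emit:
{"fn": "jog_arm", "kwargs": {
  "steps": [
    [[0,0,0,0,0,-0.027,60],[-30,5,0,0,0,0,60],[-48,7,0,0,0,0,60],[-50,7,0,0,0,0,60],[-50,7,0,0,0,0,60],[-50,7,0,0,0,0,60],[-50,7,0,0,0,0,60],[-50,7,0,0,0,0,60],[-50,7,0,0,0,0,60],[-50,7,0,0,0,0,60],[-40,7,0,0,0,0,60],[-24,4,0,0,0,0,60]]
  ]
}}

```text
time: 25.65
eef_pos: [0.5748, -0.342, 0.1383]
eef_rot: [-0.001, 0.733, 0.681, -0.0]
contact_force: [0.1, 0.1, 0.5]
gripper_width: 0.702
grasp_force: 0.0
```

Emit:
{"fn": "jog_arm", "kwargs": {
  "steps": [
    [[0,0,0,0,0,0,60],[0,0,0,0,0,0,60]]
  ]
}}

```text
time: 25.9
eef_pos: [0.5751, -0.3392, 0.1391]
eef_rot: [-0.001, 0.732, 0.681, -0.0]
contact_force: [0.4, 0.8, -0.3]
gripper_width: 0.699
grasp_force: 0.0
```

```bash
python3 plan.py 577 -342 18 -4.2; python3 -c "
from h import *
im=grab('top','t4');c=im['color'][:,:,::-1];s=grab('side','s4')['color'][130:330,180:380,::-1];cv2.imwrite('pics/c4.png',np.hstack([cv2.resize(c[140:280,150:290],(400,400)),cv2.resize(s,(400,400))]))"
```

```text
t 25.9 p [ 575.1 -339.2  139.1] psi -4.1 tilt [-0.0015  0.0014] w 0.6993543475154668 F [ 0.4  0.8 -0.3]
turn 0.001 shift [ -2.6   2.1 121.1] q6~ 64
```

View pics/c4.png

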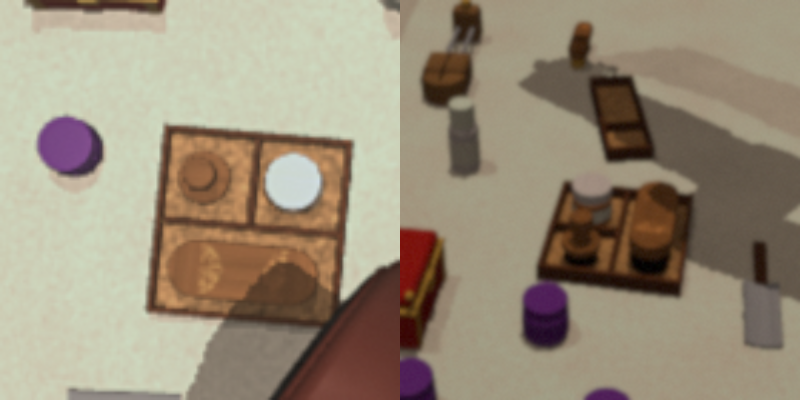

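The leather kit is done: brush at (240,270), dauber (205,178) and jar (293,182), each flat inside its compartment. Now the suede brush.

Emit:
{"fn": "jog_arm", "kwargs": {
  "steps": [
    [[-2.6,2.1,30,0,0,0,60],[0,0,35,0,0,0,60],[0,0,28,0,0,0,60],[0,0,16,0,0,0,60],[0,0,8,0,0,0,60],[0,0,4,0,0,0,60],[0,0,0,0,0,0,20],[0,0,0,0,0,0,20],[0,0,0,0,0,0,20],[0,0,0,0,0,0,20],[0,0,0,0,0,0,20],[0,0,0,0,0,0,20]]
  ]
}}

```text
time: 27.5
eef_pos: [0.5781, -0.3434, 0.0201]
eef_rot: [0.001, 0.732, 0.681, 0.0]
contact_force: [-0.8, 0.8, 6.2]
gripper_width: 0.319
grasp_force: 41.2
```

```bash
python3 plan.py 577 -342 110 -4.2 511.7 -181.1 110 10.8 511.7 -181.1 23 10.8; python3 - <<'E'
from h import *
t=dict(np.load('t4.npz'));P=cloud(t);m=(P[...,2]>.012)&(P[...,2]<.03)&(P[...,0]>.42)&(P[...,0]<.6)&(P[...,1]<-.03)&(P[...,1]>-.28);h=P[m]
print(len(h),cv2.minAreaRect((h[:,:2]*1000).astype(np.float32)))
E
```

```text
t 27.5 p [ 578.1 -343.4   20.1] psi -4.2 tilt [ 0.0012 -0.001 ] w 0.3185610045962021 F [-0.8  0.8  6.2]
turn 0.0 shift [  1.4  -1.2 -89.9] q6~ 64
turn -0.262 shift [170.3 -34.   -0. ] q6~ 60
turn -0.0 shift [ 0.  0. 87.] q6~ 60
588 ((505.5780334472656, -149.7286376953125), (66.09495544433594, 196.16592407226562), 10.727489471435547)
```

Emit:
{"fn": "jog_arm", "kwargs": {
  "steps": [
    [[0,0,-15,0,0,0,20],[0,0,-25,0,0,0,20],[0,0,-30,0,0,-0.13,20],[0,0,-20,0,0,-0.132,20],[25,-5,0,0,0,0,20],[40,-8,0,0,0,0,20],[45,-9,0,0,0,0,20],[35,-7,0,0,0,0,20],[18,-3.5,0,0,0,0,20],[7,-1.5,0,0,0,0,20],[0,0,0,0,0,0,20],[0,0,0,0,0,0,20]]
  ]
}}

```text
time: 29.0
eef_pos: [0.5127, -0.1834, 0.1091]
eef_rot: [0.0, 0.638, 0.77, -0.0]
contact_force: [0.6, 0.3, -1.3]
gripper_width: 0.322
grasp_force: 40.3
```

```bash
python3 plan.py 511.7 -181.6 25.1 10.8;  python3 -c "
from h import *
s=grab('side','s5')['color'][90:240,190:370,::-1];cv2.imwrite('pics/c5.png',cv2.resize(s,None,fx=3.5,fy=3.5))"
```

```text
t 29.0 p [ 512.7 -183.4  109.1] psi 10.8 tilt [ 0.0004 -0.0004] w 0.3216198808726645 F [ 0.6  0.3 -1.3]
turn -0.0 shift [ 2.  -0.7 84. ] q6~ 60
```

View pics/c5.png

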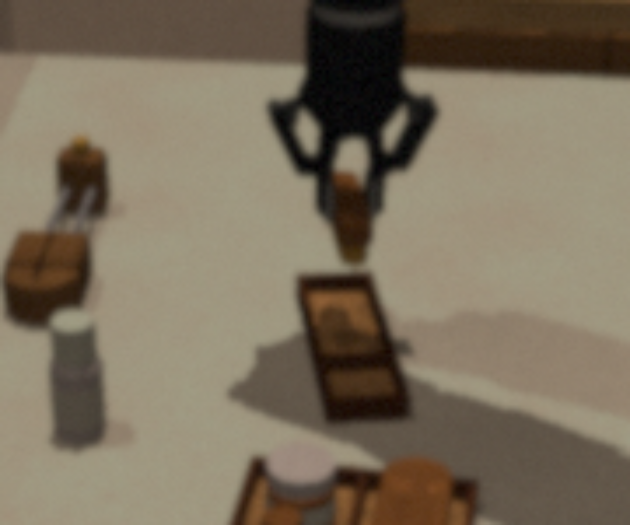

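The suede brush is held level at (350,210), over the long compartment at (345,320).

Emit:
{"fn": "jog_arm", "kwargs": {
  "steps": [
    [[1.5,-0.7,20,0,0,0,20],[0,0,25,0,0,0,20],[0,0,18,0,0,0,20],[0,0,10,0,0,0,20],[0,0,6,0,0,0,20],[0,0,3,0,0,0,20],[0,0,1.2,0,0,0,20],[0,0,0.8,0,0,0,20],[0,0,0.4,0,0,0,20],[0,0,0,0,0,0,20]]
  ]
}}

```text
time: 30.3
eef_pos: [0.5114, -0.1812, 0.025]
eef_rot: [0.0, 0.637, 0.771, 0.0]
contact_force: [-1.0, 0.5, 2.4]
gripper_width: 0.312
grasp_force: 40.7
```

Emit:
{"fn": "jog_arm", "kwargs": {
  "steps": [
    [[0,0,0.5,0,0,0,20],[0,0,0.3,0,0,0,20],[0,0,0,0,0,0,20],[0,0,0,0,0,0,20]]
  ]
}}

```text
time: 30.8
eef_pos: [0.5114, -0.1812, 0.025]
eef_rot: [0.0, 0.637, 0.771, 0.0]
contact_force: [-3.3, 2.3, 14.5]
gripper_width: 0.321
grasp_force: 42.3
```

Emit:
{"fn": "jog_arm", "kwargs": {
  "steps": [
    [[0,0,0,0,0,0,48],[0,0,0,0,0,0,48],[0,0,0,0,0,0,48],[0,0,0,0,0,0,48],[0,0,-12,0,0,0,48],[0,0,-30,0,0,0,48],[0,0,-45,0,0,0,65],[0,0,-40,0,0,0,65],[0,0,0,0,0,0,65]]
  ]
}}

```text
time: 31.92
eef_pos: [0.5133, -0.1821, 0.1548]
eef_rot: [0.003, 0.637, 0.771, 0.001]
contact_force: [0.4, 0.9, -1.4]
gripper_width: 0.76
grasp_force: 0.0
```

```bash
python3 plan.py 706.7 -22.1 150 10.8 706.7 -22.1 66 10.8 706.7 -22.1 150 10.8 493.9 -87.8 150 10.8
```

```text
t 31.93 p [ 513.3 -182.1  154.8] psi 10.8 tilt [ 0.0058 -0.0029] w 0.7604853973010057 F [ 0.4  0.9 -1.4]
turn 0.001 shift [120.9 220.    4.8] q6~ 77
turn -0.0 shift [ 0.  0. 84.] q6~ 77
turn -0.0 shift [  0.   0. -84.] q6~ 77
turn -0.0 shift [ -24.7 -221.3   -0. ] q6~ 69
```

Emit:
{"fn": "jog_arm", "kwargs": {
  "steps": [
    [[17,30,0,0,0,0,65],[24,44,0,0,0,0,65],[24,44,0,0,0,0,65],[24,44,0,0,0,0,65],[20,36,0,0,0,0,65],[12,22,0,0,0,0,65],[0,0,0,0,0,0,65],[0,0,0,0,0,0,65]]
  ]
}}

```text
time: 32.92
eef_pos: [0.7038, -0.0212, 0.1503]
eef_rot: [-0.001, 0.637, 0.771, -0.0]
contact_force: [0.3, -0.3, -0.2]
gripper_width: 0.764
grasp_force: 0.0
```

```bash
python3 plan.py 706.7 -22.1 66 10.8
```

```text
t 32.92 p [703.8 -21.2 150.3] psi 10.8 tilt [-0.0014 -0.0001] w 0.7637262669602454 F [ 0.3 -0.3 -0.2]
turn 0.0 shift [-1.4  2.7 84.3] q6~ 77
```

Emit:
{"fn": "jog_arm", "kwargs": {
  "steps": [
    [[-1.4,2.7,20,0,0,0,65],[0,0,25,0,0,0,65],[0,0,20,0,0,0,65],[0,0,12,0,0,0,65],[0,0,6,0,0,0,65],[0,0,0,0,0,0,25],[0,0,0,0,0,0,25],[0,0,0,0,0,0,25],[0,0,0,0,0,0,25],[0,0,0,0,0,0,25],[0,0,0,0,0,0,25]]
  ]
}}

```text
time: 34.3
eef_pos: [0.7081, -0.0218, 0.0689]
eef_rot: [0.001, 0.637, 0.771, 0.0]
contact_force: [-0.2, -0.3, 5.9]
gripper_width: 0.373
grasp_force: 40.2
```

```bash
python3 plan.py 706.7 -22.1 150 10.8 493.9 -87.8 150 10.8
```

```text
t 34.3 p [708.1 -21.8  68.9] psi 10.8 tilt [ 0.0016 -0.0003] w 0.3732174908978551 F [-0.2 -0.3  5.9]
turn 0.001 shift [  0.   -1.4 -81.1] q6~ 77
turn -0.0 shift [ -24.7 -221.3   -0. ] q6~ 69
```

Emit:
{"fn": "jog_arm", "kwargs": {
  "steps": [
    [[0,0,-15,0,0,0,25],[0,0,-25,0,0,0,25],[0,0,-25,0,0,0,25],[0,0,-16,0,0,0,25],[-3,-25,0,0,0,0,25],[-4,-36,0,0,0,0,25],[-5,-42,0,0,0,0,25],[-5,-42,0,0,0,0,25],[-4,-40,0,0,0,0,25],[-3,-25,0,0,0,0,25],[-1,-12,0,0,0,0,25],[0,0,0,0,0,0,25]]
  ]
}}

```text
time: 35.8
eef_pos: [0.4942, -0.0881, 0.1492]
eef_rot: [0.0, 0.637, 0.771, 0.0]
contact_force: [0.8, -0.3, -0.7]
gripper_width: 0.375
grasp_force: 40.1
```

```bash
python3 plan.py 493.9 -87.8 73.9 10.8;  python3 -c "
from h import *
s=grab('side','s6')['color'][90:240,190:370,::-1];cv2.imwrite('pics/c6.png',cv2.resize(s,None,fx=3.5,fy=3.5))"
```

```text
t 35.8 p [494.2 -88.1 149.2] psi 10.8 tilt [0.0004 0.    ] w 0.37466081051717876 F [ 0.8 -0.3 -0.7]
turn -0.0 shift [ 0.4 -0.2 75.3] q6~ 69
```

View pics/c6.png

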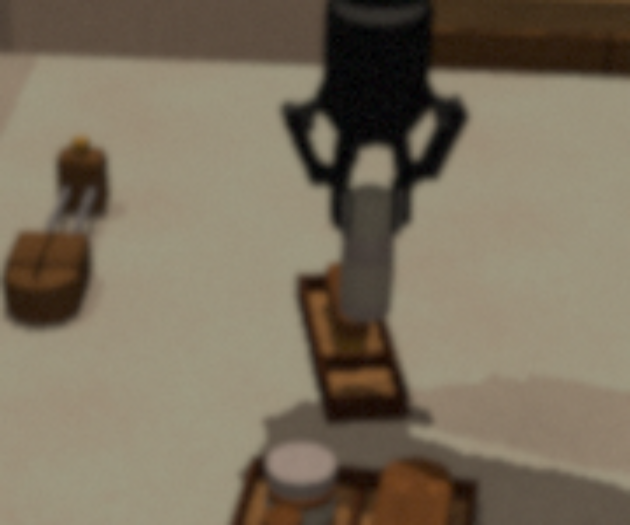

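The bottle hangs upright at (368,255), aimed at the short compartment (362,385). I'll lower it.

Emit:
{"fn": "jog_arm", "kwargs": {
  "steps": [
    [[0.4,0,18,0,0,0,25],[0,0,22,0,0,0,25],[0,0,16,0,0,0,25],[0,0,9,0,0,0,25],[0,0,5,0,0,0,25],[0,0,3,0,0,0,25],[0,0,1,0,0,0,25],[0,0,0.6,0,0,0,25],[0,0,0.4,0,0,0,25],[0,0,0,0,0,0,25]]
  ]
}}

```text
time: 37.1
eef_pos: [0.4941, -0.0877, 0.074]
eef_rot: [0.0, 0.637, 0.771, 0.0]
contact_force: [0.0, 0.6, -0.7]
gripper_width: 0.377
grasp_force: 40.1
```

Emit:
{"fn": "jog_arm", "kwargs": {
  "steps": [
    [[0,0,0.5,0,0,0,25],[0,0,0.4,0,0,0,25],[0,0,0,0,0,0,25],[0,0,0,0,0,0,25]]
  ]
}}

```text
time: 37.6
eef_pos: [0.4944, -0.0878, 0.0737]
eef_rot: [0.0, 0.637, 0.771, 0.0]
contact_force: [-2.1, -0.4, 8.3]
gripper_width: 0.376
grasp_force: 41.1
```

Emit:
{"fn": "jog_arm", "kwargs": {
  "steps": [
    [[0,0,0,0,0,0,55],[0,0,0,0,0,0,55],[0,0,0,0,0,0,55],[0,0,0,0,0,0,55],[0,0,-15,0,0,0,55],[0,0,-35,0,0,0,55],[0,0,-45,0,0,0,55],[0,0,-30,0,0,0,55],[0,-40,0,0,0,0,55],[0,-50,0,0,0,0,55],[0,-40,0,0,0,0,55],[0,0,0,0,0,0,55]]
  ]
}}

```text
time: 39.1
eef_pos: [0.3644, -0.1121, 0.199]
eef_rot: [0.0, 0.638, 0.77, -0.0]
contact_force: [1.1, -0.0, 0.3]
gripper_width: 0.644
grasp_force: 0.0
```

```bash
python3 -c "
from h import *
im=grab('top','t7');c=im['color'][:,:,::-1];s=grab('side','s7')['color'][130:290,220:380,::-1];cv2.imwrite('pics/c7.png',np.hstack([cv2.resize(c[110:290,190:400],(440,377)),cv2.resize(s,(360,377))]))"
```

```text
(no output)
```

View pics/c7.png

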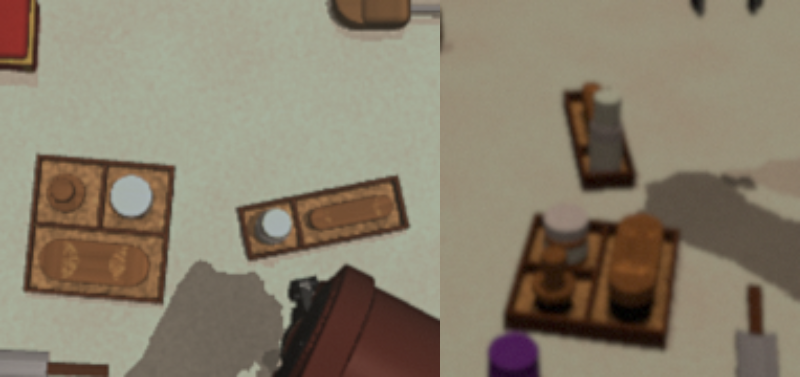

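Both kits are in place: leather tray with dauber (66,192), jar (131,196) and brush (95,262); suede tray with bottle (270,225) and brush (350,212). The arm is clear of everything, so I'll hand it in.

```bash
python3 -c "
from h import *
print(job_done())"
```

```text
the job is handed in; nothing more can be done
None
```

Both shoe-care kits are made up: every piece sits upright in its own compartment, bristles down for the brushes, and the job was handed in at about 39 s of the 118 s limit with the robot touching nothing.

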